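# Press a corner seal onto a carton in the spring press, and stay on it

## Robot

A 6-joint arm with a two-finger parallel gripper is mounted at the origin on the work surface; the furniture and walls round the work are solid. World frame = base frame: x ahead of the robot, y to its left, z up, the work surface at z = 0. Lengths are in m, angles in degrees, forces in N, time in s.
With the tool pointing down it reaches from about 0.375 to 0.9 m from the base axis. Payload 3.1 kg.
Tool frame: the origin (TCP) lies at the very end of the fingers, on their centre line; the grasp point (between the pads) lies 19 mm behind it (bot.hold_point_z is the z of the grasp point in the tool frame, in m); z points along the fingers, y is the line along which they close (so a half turn about z gives the same grasp; the last joint's range is limited). The gripper opens to 87 mm and grips with 3 to 60 N. Pads are 19 mm wide; open, the fingers measure 117 mm over their backs; the gripper's body (75 mm by 190 mm) begins 51 mm behind the grasp point.
Start: joints at [-84.139, 30.224, 82.088, -0, 67.689, -10.227], TCP at [0.173, -0.6, 0.223] pointing down, gripper open.
Joint ranges: [-176.69, 176.69], [-43.24, 126.21], [12.49, 139.97], [-82, 262], [0, 151.66], [-163.58, 163.58]. Speed limits (degrees/s): [159.86, 159.86, 180, 180, 180, 180].

## Interface

Orientations are given as a 3x3 rotation matrix whose columns are the frame's x, y, z axes.
In Python, from rig import bot, capture, camera_model gives the robot as it stands.
- The arm moves only by the tool apply_moves, never from a script. Its argument "plan" is text: rows parted by semicolons, each of 6 numbers parted by spaces: the shift along the tool's x, y, z in units of 0.05 m (1.0 is 0.05 m), then the turn, a rotation vector about the tool's x, y, z in units of 360 degrees (1.0 is 360 degrees). In form: dx dy dz ax ay az; .... A call has 1 to 10 rows; each row shifts and turns the commanded pose from where the row before left it, along the tool's axes as they then stand; what a row does not reach is not made up. A row lasts 1/12 s, in which the tool goes at most 41.7 mm and 7.16 degrees, less where a joint would pass 70% of its speed; a pose out of reach is approached as far as the arm can. A call with a number of a shift or a turn outside -1 to 1 is refused whole. A call with a gripper value outside its range is refused whole. "gripper" is the gripper command: -1 is shut, 1 is fully open, values between are in proportion, set as the call begins (left out, the last holds). The fingers move at their own pace and stop on an object; the grip force is fixed at half the most. Time passes only in rows, so rows that do not move let the fingers close. It gives the time, the measured TCP pose, the force, the opening and the grip force at its end, in the units of the state.
- bot.read_state(): the state, without advancing time (a new reading comes with each control period).
- capture(name): name is "scene" or "top"; returns the picture (420x560x3 uint8, red, green, blue); there is no depth.
- camera_model(name): a dict with "vertical_fov" (degrees; the focal length in pixels is half the picture's height over the tangent of half this angle, whatever the lens; pixels are square), "cx", "cy" (the principal point, pixels), "position" and "rotation" of the camera in the world. Camera axes: x right, y down, z forward; pixel columns grow to the right and rows downward; lengths in m; the calibration is good to about 2 mm. A picture is of the moment at which its call begins. camera_model takes no time and is no camera call.
- bot.hand_in(): hands the job in; it is judged then, once.
The state is a dict: "time_s": time; "joint_positions": joint angles; "qvel": joint speeds; "tau": joint torques, N m; "position": TCP position; "tcp_rot": TCP orientation; "force": force on the tool from outside, world axes, zero at the start; "moment": the same for the moment, N m; "opening": opening from 0.0 (shut) to 1.0 (fully open); "grasp_force": force on a finger pad.
Only numpy, scipy, OpenCV 4.12 (cv2) and the standard library are available. Lean on these libraries where they do the work, as an engineer would, in place of code of your own. Each camera call takes 0.05 s, during which the arm holds its last target. There are 200 camera calls.

## Task

Bond the foil corner seal of the red carton in the spring press: stand the carton on the bed with the half of the seal on its short end facing the pad, push the handle until the pad clamps the carton square against the fence and is pressed back about 10 mm on its own spring, and keep that for two seconds. Then let the jaw spring fully back, turn the carton a quarter turn, let go of it and press the half on its long side the same way, finishing while you still hold the handle pushed. Each time the pad must cover the whole half of the seal; never drive the pad to its end stop, and leave the other loose things where they are.

Things in the scene. Friction and masses are not known exactly. Their poses are not given: they have to be found in the camera images.
- press: Seal press, grey bed 272 x 226 mm fixed to the bench. x = press direction (handle to fence), z up, origin on the bench. In this frame: bed top z = 8 mm; fence front x = +120; pad face x = -5 with the jaw back (125 mm between). Pad, handle, fence centred on y = 0. Spring tubes along the sides (y = +-97 mm, up to 33 mm high).
- fence: The fence: a bent steel angle on the bed, 160 mm wide, top 50 mm above the bench, flat face toward the pad (its frame is that of the press).
- handle: The black push handle on the jaw: a round level bar 18 mm thick and 74 mm long, parallel to the press's y axis, its centre line 92 mm above the bench and 83 mm behind the pad's face (pad not pressed back); the jaw's top below it is 42 mm above the bench.
- handle_mid (a point): Middle of the handle's bar.
- jaw (a joint): Travel of the jaw with its handle, m: 0 = sprung back, grows along the press's +x to 0.098. The return spring pushes back with 2 N at 0, 4.9 N at 0.098; let go, the jaw runs back by itself.
- pad (a joint): How far the pad is pressed back into the jaw against its own spring, m: 0 = free, 0.018 = end stop. The spring takes 2 N to start and 0.8 N more per mm: 10 N at 0.010. A pointer on the pad shows it on a scale on top of the jaw (marks at 5, 10, 15 mm; the 10 mm mark is the longest).
- pad_face (a point): Centre of the pad's rubber face, which looks along the press's +x; 72 mm wide (press's y), 26 mm high.
- carton: The red product carton with the foil seal, 51 mm (x) x 75 mm (y) x 28 mm (z), 0.18 kg, loose on the bench. Origin at the centre of its underside, z up. The seal, a 20 mm high bare-metal strip, is wrapped round the upright edge between its +x long side and -y short end; its unglued pull tab (22 x 18 mm) lies folded on the top at that corner, by the long side.
- seal_end (a point): Centre of the seal's half on the carton's short end: at (8, -38, 14) mm in the carton's frame; the half is 36 mm wide.
- seal_side (a point): Centre of the seal's half on the carton's long side: at (26, -23, 14) mm in the carton's frame; the half is 30 mm wide.
- plain_carton: Bystander: a smaller white carton without seal, 46 x 60 x 30 mm. Origin at the centre of its underside.
- marker: Bystander: a felt marker 135 mm long. Origin at its middle, on the underside.
- label_roll: Bystander: a standing roll of labels, 62 mm across, 50 mm high. Origin at the centre of its underside.
Not all that is in view belongs to the job. Leave any green or yellow look-alike of the carton alone.

How it is judged (in metres and radians):
On the way, in this order (a step that is already met when the one before it is completed fails the run):
1. the half of the seal on the short end is pressed: pad pressed back 6 to 14.5 mm, covering it, carton square against the fence and not held by the fingers, for 1.5 s (value of joint pad between 0.006 and 0.0145 m and x of seal_end in the frame of pad_face between -0.004 and 0.004 m and y of seal_end in the frame of pad_face between -0.018 and 0.018 m and angle between the y axis of carton and the x axis of press, either way round below 0.06 rad and angle between carton's own z axis and vertical below 0.06 rad and contact force between carton and fence above 4 N and contact force between the fingers and carton below 0.5 N), for 1.5 s.
2. the jaw has sprung back (value of joint jaw below 0.006 m), for 0.1 s.
3. the carton stands on the bed, let go, with the half of the seal on its long side toward the pad (angle between the x axis of carton and the x axis of press, either way round below 0.3 rad and x of seal_side in the frame of press below 0.08 m and angle between carton's own z axis and vertical below 0.06 rad and height (world z) of carton below 0.012 m and contact force between the fingers and carton below 0.5 N), for 0.1 s.
At the end, for the whole second after the job is handed in: Fingers push the handle (over 4 N), pad pressed back 6 to 14.5 mm on the long-side half of the seal, covering it (centres within 21 mm sideways); carton upright, square within 0.06 rad, on the fence with over 4 N, at rest, not touched by the fingers (value of joint pad between 0.006 and 0.0145 m and x of seal_side in the frame of pad_face between -0.004 and 0.004 m and y of seal_side in the frame of pad_face between -0.021 and 0.021 m and angle between the x axis of carton and the x axis of press, either way round below 0.06 rad and angle between carton's own z axis and vertical below 0.06 rad and contact force between carton and fence above 4 N and contact force between the fingers and carton below 0.5 N and contact force between the fingers and handle above 4 N and linear speed of carton below 0.01 m/s); the arm keeps its last pose, push and grip.
It fails at once if the pad is driven to its end stop (value of joint pad above 0.0172 m).
It fails at once if a bystander is moved more than 25 mm (distance of any of plain_carton, marker, label_roll from where it was at the start of the episode above 0.025 m).
It also fails if it takes over 72 s, if anything falls off the work surface, if the arm or the gripper's body presses on something with over 40 N, if the wrist force passes 120 N, or if a joint passes its speed limit or range.

## Working session

There is one attempt and no reset: what is moved stays moved. The work goes in short steps, Python scripts to look and compute and a tool call to move; the robot and the scene stay as the last step left them, time stands still between calls to the robot, and variables do not carry over. Pictures are saved under pics/ and viewed, at most 10 in all, crops included, and the job is handed in when it is done.

Besides the shell and the picture viewer there is one more tool, called after "Emit:" in YAML: its name, and indented under it one key for each argument. apply_moves: Moves the arm, as the interface text tells. Its arguments: {"type":"object","properties":{"plan":{"type":"string"},"gripper":{"type":"number"}},"required":["plan"]}

```bash
mkdir -p pics; ls
python3 - <<'E'
from rig import bot,capture,camera_model
import cv2
for n in("scene","top"):
    cv2.imwrite(f"pics/{n}0.png",cv2.resize(capture(n)[:,:,::-1],(800,600),interpolation=cv2.INTER_CUBIC)); print(camera_model(n))
print(bot.read_state(),bot.hold_point_z)
E
```

```text
pics
{'vertical_fov': 54.57514279627788, 'cx': 275.2217531339662, 'cy': 213.38224916638003, 'position': array([-0.06535305,  0.39047868,  0.90741823]), 'rotation': array([[-0.73272161, -0.47914   ,  0.48326381],
       [-0.68052089,  0.51924096, -0.51699144],
       [-0.00321908, -0.70768191, -0.70652385]])}
{'vertical_fov': 50.184416978583755, 'cx': 275.7123487358239, 'cy': 211.61023038177063, 'position': array([ 0.41070378, -0.19860502,  1.24830722]), 'rotation': array([[-0.01995336, -0.9982883 ,  0.05497576],
       [-0.99966756,  0.02081856,  0.01521034],
       [-0.01632882, -0.05465398, -0.99837183]])}
{'time_s': 0.1, 'joint_positions': array([-8.41383573e+01,  3.02736526e+01,  8.21489937e+01, -6.68486555e-04,
        6.76874950e+01, -1.02295981e+01]), 'qvel': array([ 0.03517761, -0.05345907, -0.29167749, -0.03429104, -0.05884476,
        0.12637849]), 'tau': array([-3.04892239e-05, -4.40985632e+01, -1.77151537e+01,  6.34804065e-02,
        5.34531777e-02, -4.30133753e-05]), 'position': array([ 0.17316348, -0.5998572 ,  0.22166961]), 'tcp_rot': array([[ 9.60820341e-01,  2.77171840e-01, -2.07058113e-04],
       [ 2.77171720e-01, -9.60818498e-01,  1.91117463e-03],
       [ 3.30778524e-04, -1.89368612e-03, -9.99998152e-01]]), 'force': array([0.0772803 , 0.08578474, 0.35508863]), 'moment': array([ 0.01636527,  0.02443419, -0.00062062]), 'grasp_force': 0.0, 'opening': 1.002850314993112} -0.0187
```

View pics/scene0.png

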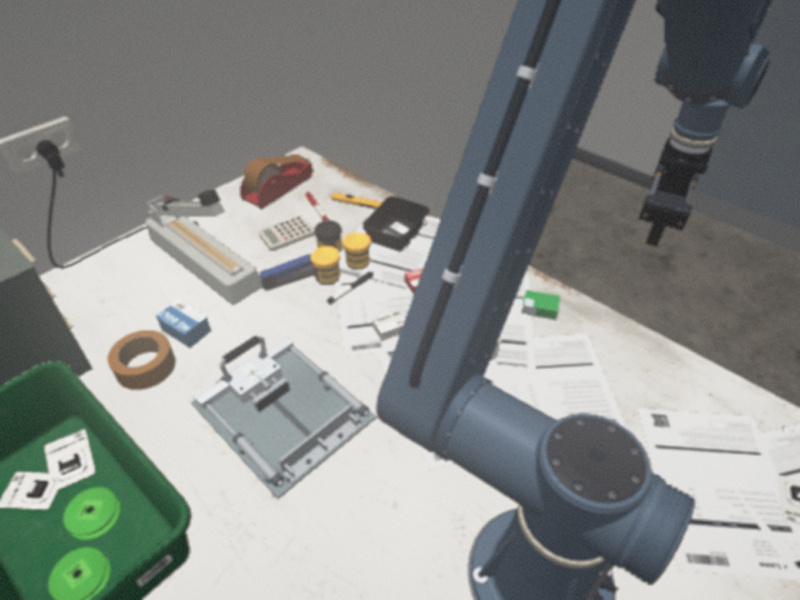

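View pics/top0.png

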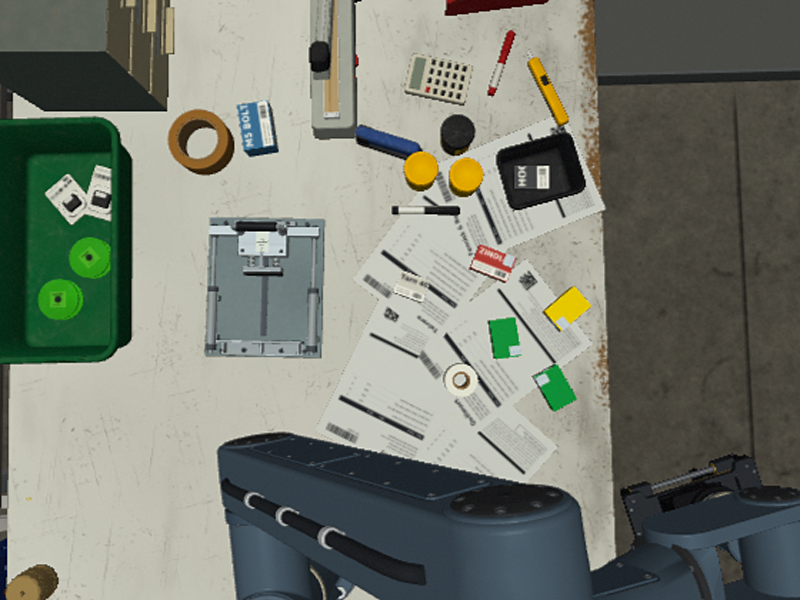

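The top view shows the press at about (265,287) with its fence at the bottom, the red carton at (492,262) beside the white one at (410,288), the marker at (425,210) and the roll at (460,380). I'll zoom in next.

Run:
```python
from rig import capture
import cv2,numpy as np
a=np.mean([capture("top").astype(float) for _ in range(4)],0).astype(np.uint8)[:,:,::-1]
np.save("top.npy",a)
p=cv2.resize(a[150:255,140:230],None,fx=5.5,fy=5.5,interpolation=cv2.INTER_CUBIC)  # press
c=cv2.resize(a[160:220,310:370],None,fx=5,fy=5,interpolation=cv2.INTER_CUBIC)
o=np.zeros((600,800,3),np.uint8); o[:p.shape[0],:p.shape[1]]=p; o[:300,500:800]=c
cv2.imwrite("pics/crop1.png",o)
h=cv2.cvtColor(a,cv2.COLOR_BGR2HSV)
m=(((h[...,0]<8)|(h[...,0]>172))&(h[...,1]>120)&(h[...,2]>60)).astype(np.uint8); m[:160]=0;m[220:]=0
n,l,s,ce=cv2.connectedComponentsWithStats(m);print(s,ce)
pts=np.argwhere(m)[:,::-1].astype(np.float32);print(cv2.minAreaRect(pts))
```

```text
[[     0      0    560    420 235013]
 [   332    171     27     20    183]
 [   329    187      2      2      3]
 [   353    197      1      1      1]] [[279.4488007  209.5225796 ]
 [344.03278689 180.92896175]
 [329.33333333 187.66666667]
 [353.         197.        ]]
((344.6849365234375, 184.00686645507812), (27.270587921142578, 18.49250030517578), 20.556045532226562)
```

View pics/crop1.png

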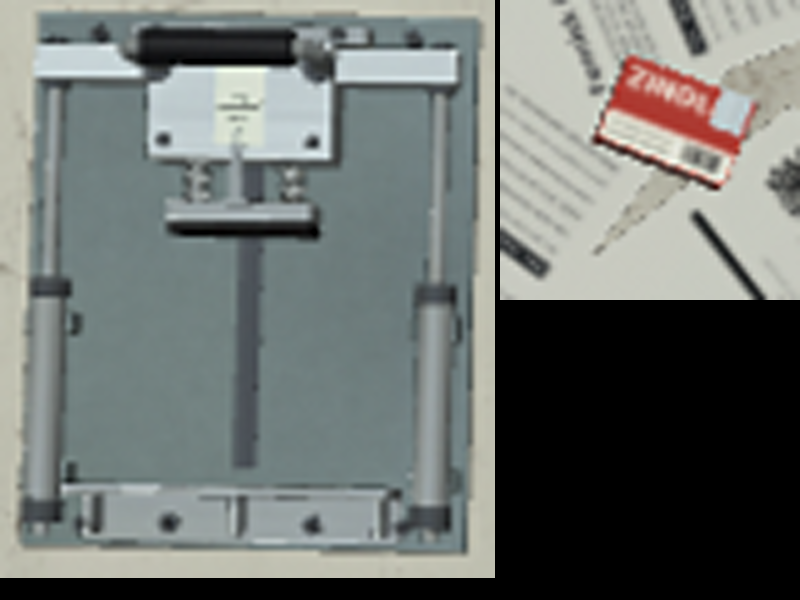

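```bash
cat > h.py <<'E'
import numpy as np
from rig import camera_model
from scipy.optimize import least_squares
def cam(n):
    m=camera_model(n); return m,210/np.tan(np.radians(m["vertical_fov"]/2))
def unproj(n,uv,z):
    m,f=cam(n); d=np.c_[(np.array(uv,float)-[m["cx"],m["cy"]])/f,np.ones(len(uv))]@m["rotation"].T
    return m["position"]+d*((z-m["position"][2])/d[:,2])[:,None]
def proj(n,P):
    m,f=cam(n); q=(np.array(P,float)-m["position"])@m["rotation"]; return q[:,:2]/q[:,2:]*f+[m["cx"],m["cy"]]
def pose2(n,P,uv):  # fit x,y,yaw of object with model points P to pixels
    P=np.array(P,float)
    def w(p):
        c,s=np.cos(p[2]),np.sin(p[2]); return np.c_[P[:,:2]@np.array([[c,s],[-s,c]])+p[:2],P[:,2]]
    return w,(lambda p0: least_squares(lambda p:(proj(n,w(p))-uv).ravel(),p0))
E
python3 - <<'E'
from h import *
pc=lambda u,s,o:(np.array(u,float)+.5)/s-.5+o
bed=pc([[38,12],[482,20],[466,553],[20,547]],5.5,[140,150])
print("bed",unproj("top",bed,.008)); B=unproj("top",bed,.008)
print("lens",np.linalg.norm(B-np.roll(B,-1,0),axis=1), B.mean(0))
print("yaw top->bottom",[np.degrees(np.arctan2(*(b-a)[1::-1])) for a,b in((B[0],B[3]),(B[1],B[2]))],"across",[np.degrees(np.arctan2(*(b-a)[1::-1])) for a,b in((B[0],B[1]),(B[3],B[2]))])
print("fence top",unproj("top",pc([[65,486],[402,493]],5.5,[140,150]),.05))
print("handle",unproj("top",pc([[138,45],[298,47]],5.5,[140,150]),.092+.004))
print("pad top front edge",unproj("top",pc([[165,230],[318,236]],5.5,[140,150]),.04))
c=pc([[628,55],[757,97],[737,175],[600,135]],5,[310-100,160])
C=unproj("top",c,.028);print(C,C.mean(0),np.linalg.norm(C-np.roll(C,-1,0),axis=1))
w,fit=pose2("top",[[.0255,.0375,.028],[.0255,-.0375,.028],[-.0255,-.0375,.0],[-.0255,.0375,.0]],pc([[628,55],[757,97],[723,188],[595,142]],5,[210,160]))
r=fit([.5,-.35,-.3]);print(r.x,np.degrees(r.x[2]),r.cost,r.fun)
a=pc([[0,0]],1,0)
for nm,u,z in(("plain",(410,288),.03),("marker",(425,210),.01),("roll",(460,380),.05)): print(nm,unproj("top",[np.array(u)*.7],z))
E
```

```text
bed [[ 0.65455293  0.17920656  0.008     ]
 [ 0.64522403 -0.04746225  0.008     ]
 [ 0.37539972 -0.03562264  0.008     ]
 [ 0.38279172  0.18944122  0.008     ]]
lens [0.2268607  0.27008394 0.22518522 0.27195386] [0.5144921  0.07139072 0.008     ]
yaw top->bottom [np.float64(177.84323124257043), np.float64(177.48753058877497)] across [np.float64(-92.35676444850682), np.float64(-91.88114657342253)]
fence top [[ 0.4129429   0.15415897  0.05      ]
 [ 0.40627204 -0.01037273  0.05      ]]
handle [[0.6204075  0.10495013 0.096     ]
 [0.61772196 0.0290667  0.096     ]]
pad top front edge [[0.53818624 0.10690318 0.04      ]
 [0.53357901 0.0311719  0.04      ]]
[[ 0.58674837 -0.34483728  0.028     ]
 [ 0.56212234 -0.4144292   0.028     ]
 [ 0.5196657  -0.40227679  0.028     ]
 [ 0.54316365 -0.32839784  0.028     ]] [ 0.55292501 -0.37248528  0.028     ] [0.07382058 0.04416161 0.07752582 0.046582  ]
[ 0.5515496  -0.37166215 -0.34842696] -19.963394555828224 0.6094416938979976 [ 0.0885528  -0.57360058  0.42920542 -0.22521352 -0.26917631  0.10963149
 -0.26055991  0.70336287]
plain [[ 0.5044454  -0.21132561  0.03      ]]
marker [[ 0.65783136 -0.2440205   0.01      ]]
roll [[ 0.32957302 -0.30031433  0.05      ]]
```

Emit:
apply_moves:
  plan: "0 0 0 0 0 -0.0187;0 0 0 0 0 -0.0187;0 0 0 0 0 -0.0187;0 0 0 0 0 -0.0187;0 0 0 0 0 -0.0187;0 0 0 0 0 -0.0187;0 0 0 0 0 -0.0187;0 0 0 0 0 -0.0187;0.626 0.505 0 0 0 0;0.626 0.505 0 0 0 0"
  gripper: 1

```text
time_s: 1.13
position: [0.2412, -0.56, 0.2224]
tcp_rot: [[0.347, 0.938, 0.0], [0.938, -0.347, -0.001], [-0.001, 0.0, -1.0]]
force: [0.4, -0.2, 0.3]
opening: 1.001
grasp_force: 0.0
```

Emit:
apply_moves:
  plan: "0.626 0.505 0 0 0 0;0.626 0.505 0 0 0 0;0.626 0.505 0 0 0 0;0.626 0.505 0 0 0 0;0.626 0.505 0 0 0 0;0.626 0.505 0 0 0 0;0.626 0.505 0 0 0 0;0.626 0.505 0 0 0 0;0.626 0.505 0 0 0 0;0 0 0 0 0 0"

```text
time_s: 1.97
position: [0.5584, -0.3674, 0.2225]
tcp_rot: [[0.337, 0.942, 0.005], [0.942, -0.337, 0.001], [0.003, 0.004, -1.0]]
force: [0.1, 0.1, 0.5]
opening: 0.997
grasp_force: 0.0
```

Emit:
apply_moves:
  plan: "0 0 0.7 0 0 0;0 0 0.7 0 0 0;0 0 0.6 0 0 0;0 0 0 0 0 0;0 0 0 0 0 0"

```text
time_s: 2.38
position: [0.5509, -0.3716, 0.1209]
tcp_rot: [[0.343, 0.939, -0.004], [0.939, -0.343, 0.003], [0.002, -0.004, -1.0]]
force: [-0.3, -0.4, 0.3]
opening: 1.003
grasp_force: 0.0
```

Run:
```python
from h import *
from rig import bot,capture
import cv2
a=capture("top")[:,:,::-1]; b=capture("scene")[:,:,::-1]
print(proj("scene",[[.55,-.37,.02]]))
u=proj("scene",[[.55,-.37,.05]])[0].astype(int)
o=np.zeros((400,800,3),np.uint8)
o[:,:400]=cv2.resize(a[150:230,300:380],(400,400),interpolation=cv2.INTER_CUBIC)
y0=max(0,u[1]-40);x0=u[0]-40
o[:,400:]=cv2.resize(b[y0:y0+80,x0:x0+80],(400,400),interpolation=cv2.INTER_CUBIC)
cv2.imwrite("pics/g1.png",o); s=bot.read_state();print(s["position"],s["tcp_rot"],x0,y0)
```

```text
[[296.6943939  194.31769373]]
[ 0.55309569 -0.37364846  0.12441243] [[ 0.34328285  0.93922892  0.00243307]
 [ 0.9392311  -0.34327762 -0.00232581]
 [-0.00134925  0.00308363 -0.99999434]] 257 147
```

View pics/g1.png

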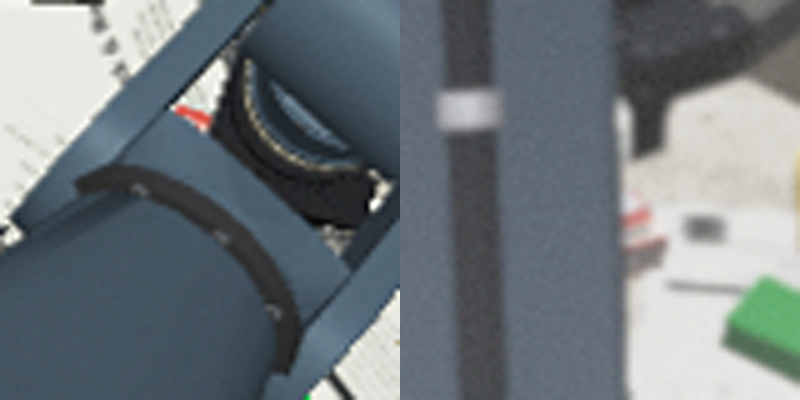

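The arm hides most of the carton in both views. A sliver of red under the gripper, at (190,115) in the left crop, agrees with the fit, so I'm going down to grip.

Emit:
apply_moves:
  plan: "0 0 0.6 0 0 0;0 0 0.6 0 0 0;0 0 0.5 0 0 0;0 0 0.35 0 0 0;0 0 0.2 0 0 0;0 0 0.05 0 0 0;0 0 0 0 0 0;0 0 0 0 0 0"

```text
time_s: 3.15
position: [0.5534, -0.3736, 0.0096]
tcp_rot: [[0.343, 0.939, 0.003], [0.939, -0.343, -0.003], [-0.002, 0.003, -1.0]]
force: [-0.7, -0.1, 0.4]
opening: 0.997
grasp_force: 0.0
```

Emit:
apply_moves:
  plan: "0 0 0 0 0 0;0 0 0 0 0 0;0 0 0 0 0 0;0 0 0 0 0 0;0 0 0 0 0 0;0 0 0 0 0 0;0 0 0 0 0 0;0 0 0 0 0 0"
  gripper: -1

```text
time_s: 3.82
position: [0.5519, -0.3722, 0.0076]
tcp_rot: [[0.343, 0.939, -0.001], [0.939, -0.343, 0.0], [0.0, -0.001, -1.0]]
force: [-0.3, 0.3, 0.3]
opening: 0.579
grasp_force: 29.7
```

Emit:
apply_moves:
  plan: "0 0 -0.5 0 0 0;0 0 -0.7 0 0 0;0 0 -0.7 0 0 0;0 0 -0.5 0 0 -0.0187;0 0 0 0 0 -0.0187;0 0 0 0 0 -0.0187;0 0 0 0 0 -0.0187;0 0 0 0 0 -0.0187;0 0 0 0 0 -0.0187;0 0 0 0 0 -0.0187"

```text
time_s: 4.65
position: [0.5519, -0.3719, 0.1269]
tcp_rot: [[-0.46, 0.888, -0.001], [0.888, 0.46, 0.001], [0.001, -0.0, -1.0]]
force: [0.2, -0.6, -1.8]
opening: 0.579
grasp_force: 29.7
```

Emit:
apply_moves:
  plan: "0 0 0 0 0 -0.0187;0 0 0 0 0 -0.0187;0 0 0 0 0 -0.0187;0 0 0 0 0 -0.0187;0 0 0 0 0 -0.0187;0 0 0 0 0 -0.0187;0 0 0 0 0 -0.0187;0 0 0 0 0 -0.0187;0 0 0 0 0 -0.0187;0 0 0 0 0 0"

```text
time_s: 5.48
position: [0.5519, -0.372, 0.1269]
tcp_rot: [[-0.999, 0.039, -0.001], [0.039, 0.999, 0.001], [0.001, 0.001, -1.0]]
force: [-0.3, 0.1, -2.0]
opening: 0.577
grasp_force: 29.7
```

```bash
cat >> h.py <<'E'
A=np.radians(177.75); O=np.array([.5303,.0700])
PX=np.array([np.cos(A),np.sin(A)]); PY=np.array([-np.sin(A),np.cos(A)])
def goto(px,py,z):  # units to bring TCP to press-frame point
    from rig import bot
    s=bot.read_state(); p=np.r_[O+px*PX+py*PY,z]; d=p-s["position"]
    R=s["tcp_rot"]; print("target",p,"units",(R.T@d)/.05,"dist",np.linalg.norm(d)); 
    q=s["position"][:2]-O; print("press xy now",q@PX,q@PY,s["position"][2],"tool y yaw",np.degrees(np.arctan2(R[1,1],R[0,1])),"F",s["force"],"op",s["opening"])
E
python3 -c "
from h import *
goto(.072,.008,.128)"
```

```text
target [0.45804143 0.06483287 0.128     ] units [ 2.21656682  8.65683915 -0.01357563] dist 0.44680593334114405
press xy now -0.038951166827979715 0.44080961670703617 0.1268971245450796 tool y yaw 87.7663321917411 F [-0.28789003  0.09210323 -2.01758448] op 0.5773139450243964
```

Emit:
apply_moves:
  plan: "0.1 0.4 0 0 0 0;0.21 0.8 0 0 0 0;0.21 0.8 0 0 0 0;0.21 0.8 0 0 0 0;0.21 0.8 0 0 0 0;0.21 0.8 0 0 0 0;0.21 0.8 0 0 0 0;0.21 0.8 0 0 0 0;0.21 0.8 0 0 0 0;0.21 0.8 0 0 0 0"

```text
time_s: 6.32
position: [0.4677, 0.0131, 0.1276]
tcp_rot: [[-0.999, 0.045, 0.0], [0.045, 0.999, 0.0], [-0.0, 0.0, -1.0]]
force: [1.5, 0.6, -1.8]
opening: 0.58
grasp_force: 29.7
```

Emit:
apply_moves:
  plan: "0.21 0.75 0 0 0 0;0.02 0.31 0 0 0 0;0 0 0.4 0 0 0;0 0 0.4 0 0 0;0 0 0.3 0 0 0;0 0 0 0 0 0;0 0 0 0 0 0;0 0 0 0 0 0"

```text
time_s: 6.98
position: [0.4595, 0.0647, 0.073]
tcp_rot: [[-0.999, 0.042, 0.001], [0.042, 0.999, -0.0], [-0.001, -0.0, -1.0]]
force: [0.1, 0.2, -2.2]
opening: 0.577
grasp_force: 29.7
```

Run:
```python
from h import *
from rig import capture
import cv2
a=capture("top")[:,:,::-1]; b=capture("scene")[:,:,::-1]
goto(.072,.008,.0165)
u=proj("scene",[[.48,.07,.03]])[0].astype(int);print(u)
o=np.zeros((550,800,3),np.uint8)
c=cv2.resize(a[150:255,140:230],None,fx=4,fy=4,interpolation=cv2.INTER_CUBIC);o[:c.shape[0],:c.shape[1]]=c
c=cv2.resize(b[u[1]-60:u[1]+60,u[0]-55:u[0]+55],None,fx=4,fy=4,interpolation=cv2.INTER_CUBIC);o[:c.shape[0],360:360+c.shape[1]]=c
cv2.imwrite("pics/g2.png",o)
```

```text
target [0.45804143 0.06483287 0.0165    ] units [0.03808036 0.002428   1.13809766] dist 0.056936857185805184
press xy now 0.0702118211984501 0.008121095493953701 0.07340864133549321 tool y yaw 87.59238437100562 F [-0.28314242 -0.01602165 -2.62369183] op 0.5773290642170227
[205 288]
```

View pics/g2.png

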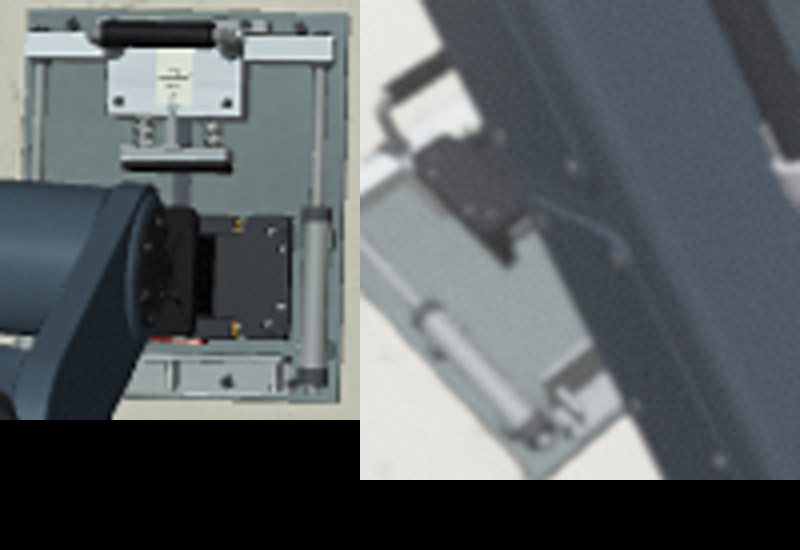

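Emit:
apply_moves:
  plan: "0.04 0 0.3 0 0 0;0 0 0.3 0 0 0;0 0 0.25 0 0 0;0 0 0.15 0 0 0;0 0 0.08 0 0 0;0 0 0.05 0 0 0;0 0 0 0 0 0;0 0 0 0 0 0;0 0 0 0 0 0"

```text
time_s: 7.83
position: [0.4574, 0.0649, 0.0166]
tcp_rot: [[-0.999, 0.041, 0.001], [0.041, 0.999, -0.0], [-0.001, -0.0, -1.0]]
force: [0.1, 0.4, -1.6]
opening: 0.583
grasp_force: 29.7
```

Emit:
apply_moves:
  plan: "0 0 0 0 0 0;0 0 0 0 0 0;0 0 0 0 0 0;0 0 0 0 0 0;0 0 0 0 0 0;0 0 -0.2 0 0 0;0 0 -0.5 0 0 0;0 0 -0.7 0 0 0;0 0 -0.7 0 0 0;0 0 -0.7 0 0 0"
  gripper: 0.6

```text
time_s: 8.67
position: [0.4562, 0.065, 0.158]
tcp_rot: [[-0.999, 0.041, -0.001], [0.041, 0.999, 0.0], [0.001, 0.0, -1.0]]
force: [0.5, 0.1, -1.0]
opening: 0.799
grasp_force: 0.0
```

```bash
python3 -c "
from h import *
goto(-.125,.0,.16)"
```

```text
target [0.65520363 0.06509252 0.16      ] units [-3.9762375   0.16437527 -0.04429271] dist 0.19899400582415724
press xy now 0.07382721335660093 0.007890170286820593 0.15797545174461095 tool y yaw 87.65535622136848 F [ 0.5108224   0.10195674 -1.00625097] op 0.799065453088693
```

Emit:
apply_moves:
  plan: "-0.6 0.03 0 0 0 0;-0.75 0.03 0 0 0 0;-0.75 0.03 0 0 0 0;-0.75 0.03 0 0 0 0;-0.75 0.03 0 0 0 0;-0.38 0.01 0 0 0 0;0 0 0.5 0 0 0;0 0 0.5 0 0 0;0 0 0 0 0 0;0 0 0 0 0 0"
  gripper: -1

```text
time_s: 9.5
position: [0.6544, 0.0649, 0.1051]
tcp_rot: [[-0.999, 0.041, -0.004], [0.041, 0.999, 0.0], [0.004, 0.0, -1.0]]
force: [-1.2, -0.7, 0.3]
opening: 0.128
grasp_force: 0.0
```

Run:
```python
from h import *
from rig import capture
import cv2
a=capture("top")[:,:,::-1]; b=capture("scene")[:,:,::-1]
goto(-.107,0,.07)
u=proj("scene",[[.52,.07,.03]])[0].astype(int);print(u)
o=np.zeros((550,800,3),np.uint8)
c=cv2.resize(a[150:255,140:230],None,fx=4,fy=4,interpolation=cv2.INTER_CUBIC);o[:c.shape[0],:c.shape[1]]=c
c=cv2.resize(b[u[1]-60:u[1]+70,u[0]-55:u[0]+55],None,fx=4,fy=4,interpolation=cv2.INTER_CUBIC);o[:c.shape[0],360:360+c.shape[1]]=c
cv2.imwrite("pics/g3.png",o)
```

```text
target [0.63721751 0.0657992  0.07      ] units [0.39030072 0.00411594 0.74991682] dist 0.04227075898454269
press xy now -0.12645272651658174 0.00023346954020347457 0.10752804269042249 tool y yaw 87.66141298212602 F [-0.10540173  0.21930495  0.20723249] op 0.048955435043234505
[195 279]
```

View pics/g3.png

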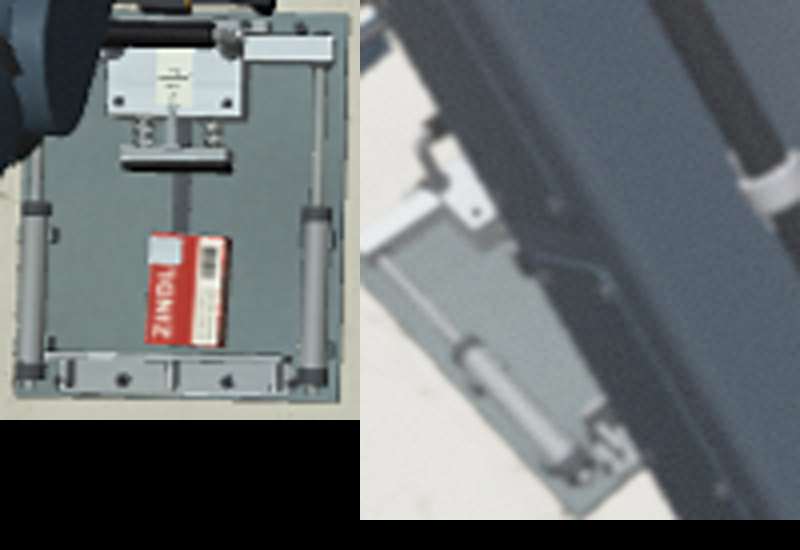

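The carton now stands free and square on the bed at (187,290), with its tab end toward the pad. The pointer and scale at (175,78) can be seen from the top camera.

Emit:
apply_moves:
  plan: "0 0 0.25 0 0 0;0 0 0.25 0 0 0;0 0 0.25 0 0 0;0 0 0 0 0 0;0.15 0 0 0 0 0;0.15 0 0 0 0 0;0.1 0 0 0 0 0;0.1 0 0 0 0 0;0.1 0 0 0 0 0;0 0 0 0 0 0"

```text
time_s: 10.43
position: [0.6255, 0.0661, 0.0692]
tcp_rot: [[-0.999, 0.041, 0.0], [0.041, 0.999, -0.0], [-0.0, -0.0, -1.0]]
force: [2.4, -0.7, -0.9]
opening: 0.004
grasp_force: 1.0
```

Emit:
apply_moves:
  plan: "0.1 0 0 0 0 0;0.1 0 0 0 0 0;0.1 0 0 0 0 0;0.1 0 0 0 0 0;0.1 0 0 0 0 0;0.1 0 0 0 0 0;0.1 0 0 0 0 0;0 0 0 0 0 0;0 0 0 0 0 0;0 0 0 0 0 0"

```text
time_s: 11.27
position: [0.5909, 0.0675, 0.0686]
tcp_rot: [[-0.999, 0.041, -0.001], [0.041, 0.999, 0.0], [0.001, 0.0, -1.0]]
force: [4.1, -1.0, 3.3]
opening: 0.009
grasp_force: 1.6
```

```bash
python3 -c "
from h import *
goto(-.0465,0,.07)"
```

```text
target [0.57676415 0.06817442 0.07      ] units [ 0.28375082  0.00240318 -0.02769323] dist 0.014255456907551792
press xy now -0.06068650704491311 0.00014327969706236704 0.06860696718053563 tool y yaw 87.65649302034764 F [ 4.10809376 -0.96487499  3.26212455] op 0.008811678817697724
```

Emit:
apply_moves:
  plan: "0.06 0 0 0 0 0;0.06 0 0 0 0 0;0.06 0 0 0 0 0;0 0 0 0 0 0;0 0 0 0 0 0;0 0 0 0 0 0"

```text
time_s: 11.77
position: [0.586, 0.0676, 0.0688]
tcp_rot: [[-0.999, 0.041, 0.008], [0.041, 0.999, -0.0], [-0.008, 0.0, -1.0]]
force: [8.9, -0.4, -1.9]
opening: 0.006
grasp_force: 4.5
```

```bash
cat > look.py <<'E'
from h import *
from rig import capture
import cv2,sys
a=np.mean([capture("top").astype(float) for _ in range(3)],0).astype(np.uint8)[:,:,::-1]
goto(float(sys.argv[2]),0,.07)
o=np.zeros((600,800,3),np.uint8)
c=cv2.resize(a[150:255,140:230],None,fx=4,fy=4,interpolation=cv2.INTER_CUBIC);o[:c.shape[0],:c.shape[1]]=c
c=cv2.resize(a[165:225,162:206],None,fx=10,fy=10,interpolation=cv2.INTER_CUBIC);o[:600,360:]=c[:,:440]
cv2.imwrite(f"pics/{sys.argv[1]}.png",o)
E
python3 -c "
from h import *
goto(-.0465,0,.07)"
```

```text
target [0.57676415 0.06817442 0.07      ] units [ 0.183981    0.00331498 -0.024878  ] dist 0.009284249147823468
press xy now -0.05570833423000363 0.0001850222283455891 0.06882968819435965 tool y yaw 87.62890878166881 F [ 8.94951193 -0.39950361 -1.94145036] op 0.006198776899520654
```

Emit:
apply_moves:
  plan: "0.05 0 0 0 0 0;0.05 0 0 0 0 0;0.04 0 0 0 0 0;0 0 0 0 0 0;0 0 0 0 0 0;0 0 0 0 0 0"

```text
time_s: 12.27
position: [0.5815, 0.0678, 0.069]
tcp_rot: [[-0.999, 0.042, 0.013], [0.042, 0.999, -0.0], [-0.013, 0.0, -1.0]]
force: [13.3, -0.7, -4.6]
opening: 0.001
grasp_force: 6.4
```

```bash
python3 look.py p1 -.0465
```

```text
target [0.57676415 0.06817442 0.07      ] units [ 0.09510473  0.00376398 -0.02220521] dist 0.004886754496823798
press xy now -0.05126906009216602 0.00019955602567125658 0.06895280720869805 tool y yaw 87.61045682292284 F [12.68612645 -0.0193391  -5.443515  ] op 0.003421424671858399
```

View pics/p1.png

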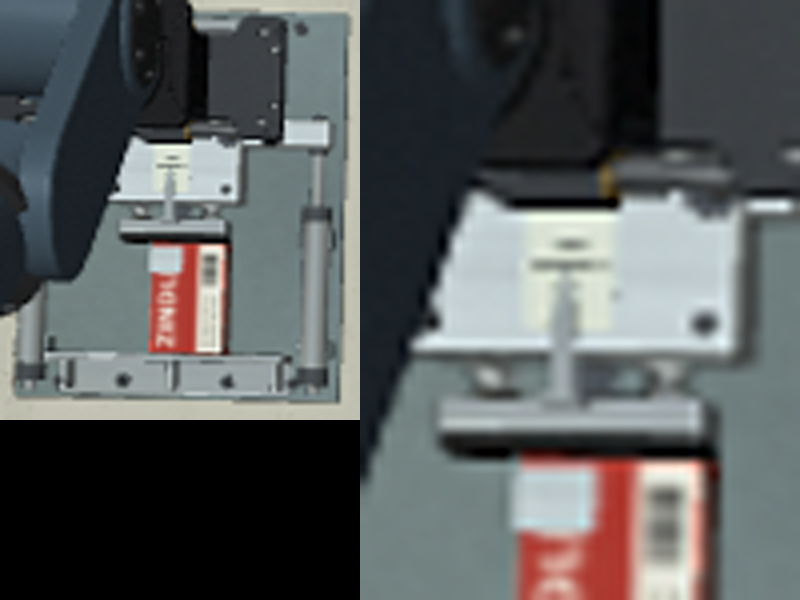

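The pad is clamped square on the carton against the fence. The pointer tip at (567,272) sits just below the 10 mm mark at (567,265), so about 9 mm. I'll hold it there.

Emit:
apply_moves:
  plan: "0.01 0 0 0 0 0;0 0 0 0 0 0;0 0 0 0 0 0;0 0 0 0 0 0;0 0 0 0 0 0;0 0 0 0 0 0;0 0 0 0 0 0;0 0 0 0 0 0;0 0 0 0 0 0;0 0 0 0 0 0"

```text
time_s: 13.25
position: [0.5812, 0.0678, 0.069]
tcp_rot: [[-0.999, 0.042, 0.014], [0.042, 0.999, -0.0], [-0.014, 0.0, -1.0]]
force: [12.6, -0.0, -4.9]
opening: 0.0
grasp_force: 6.5
```

Emit:
apply_moves:
  plan: "0 0 0 0 0 0;0 0 0 0 0 0;0 0 0 0 0 0;0 0 0 0 0 0;0 0 0 0 0 0;0 0 0 0 0 0;0 0 0 0 0 0;0 0 0 0 0 0;0 0 0 0 0 0;0 0 0 0 0 0"

```text
time_s: 14.08
position: [0.5812, 0.0678, 0.0689]
tcp_rot: [[-0.999, 0.042, 0.014], [0.042, 0.999, -0.0], [-0.014, 0.0, -1.0]]
force: [13.3, -0.4, -5.1]
opening: 0.005
grasp_force: 6.5
```

Emit:
apply_moves:
  plan: "0 0 0 0 0 0;0 0 0 0 0 0;0 0 0 0 0 0;0 0 0 0 0 0;0 0 0 0 0 0;0 0 0 0 0 0;0 0 0 0 0 0;0 0 0 0 0 0;0 0 0 0 0 0;0 0 0 0 0 0"

```text
time_s: 14.92
position: [0.5813, 0.0678, 0.069]
tcp_rot: [[-0.999, 0.042, 0.014], [0.042, 0.999, -0.0], [-0.014, 0.0, -1.0]]
force: [12.3, 0.2, -5.8]
opening: 0.006
grasp_force: 6.5
```

```bash
python3 -c "
from h import *
goto(-.127,0,.07)"
```

```text
target [0.65720209 0.065014   0.07      ] units [-1.51996443e+00  7.81078210e-03  4.12488167e-04] dist 0.07599922751790962
press xy now -0.05100795586619874 0.0002022773461625887 0.06897486802770585 tool y yaw 87.60825774260668 F [12.33153099  0.19576105 -5.83453336] op 0.005804074473798904
```

Emit:
apply_moves:
  plan: "-0.15 0 0 0 0 0;-0.2 0 0 0 0 0;-0.2 0 0 0 0 0;-0.2 0 0 0 0 0;-0.25 0 0 0 0 0;-0.25 0 0 0 0 0;-0.25 0 0 0 0 0;-0.15 0 0 0 0 0;0 0 0 0 0 0;0 0 0 0 0 0"

```text
time_s: 15.75
position: [0.6552, 0.0649, 0.0675]
tcp_rot: [[-0.999, 0.041, -0.004], [0.041, 0.999, 0.0], [0.004, 0.0, -1.0]]
force: [-0.7, 0.2, -0.1]
opening: 0.008
grasp_force: 0.0
```

Emit:
apply_moves:
  plan: "0 0 -0.4 0 0 0;0 0 -0.7 0 0 0;0 0 -0.7 0 0 0;0 0 0 0 0 0;0 0 0 0 0 0;0 0 0 0 0 0"

```text
time_s: 16.25
position: [0.6554, 0.065, 0.1581]
tcp_rot: [[-0.999, 0.041, -0.003], [0.041, 0.999, 0.0], [0.003, 0.0, -1.0]]
force: [-0.4, 0.2, 0.0]
opening: 0.002
grasp_force: 0.0
```

```bash
python3 look.py p2 -.0465; python3 -c "
from h import *
goto(.0825,.008,.16)"
```

```text
target [0.57676415 0.06817442 0.07      ] units [1.56641204 0.00185441 1.74058406] dist 0.1170820542282093
press xy now -0.12519865545457423 0.00023287969010081362 0.15668722408169203 tool y yaw 87.65494583792695 F [-0.25898348 -0.03297333 -0.95042839] op 0.006562492302008384
target [0.44754953 0.0652451  0.16      ] units [ 4.15395894 -0.16222633 -0.04818046] dist 0.20787023384754086
press xy now -0.12519865545457423 0.00023287969010081362 0.15668722408169203 tool y yaw 87.65494583792695 F [-0.25898348 -0.03297333 -0.95042839] op 0.006562492302008384
```

View pics/p2.png

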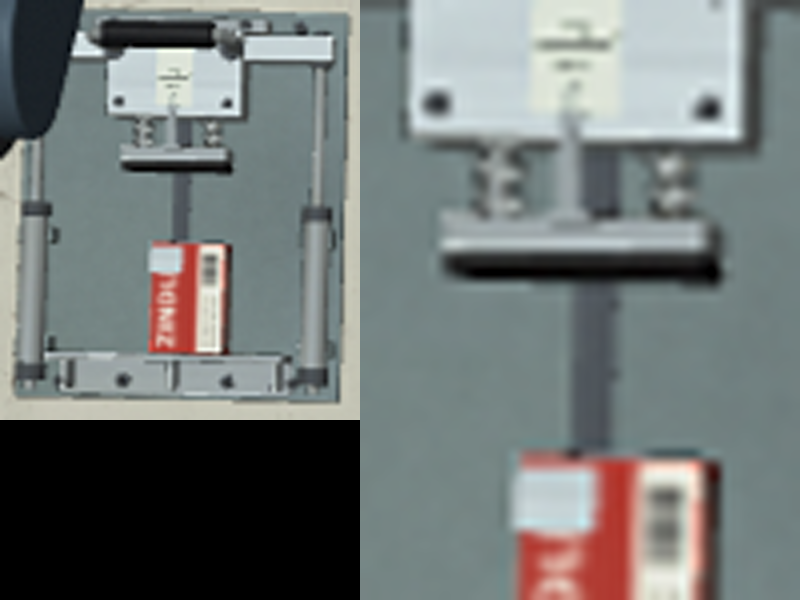

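The jaw has sprung back fully and the carton is square against the fence at (187,298). Next I pick it up to turn it.

Emit:
apply_moves:
  plan: "0.4 -0.02 0 0 0 0;0.75 -0.03 0 0 0 0;0.75 -0.03 0 0 0 0;0.75 -0.03 0 0 0 0;0.75 -0.03 0 0 0 0;0.5 -0.02 0 0 0 0;0.25 0 0 0 0 0;0 0 0.7 0 0 0;0 0 0.7 0 0 0;0 0 0 0 0 0"
  gripper: 0.7

```text
time_s: 17.23
position: [0.4445, 0.0656, 0.083]
tcp_rot: [[-0.999, 0.041, -0.014], [0.041, 0.999, 0.001], [0.014, 0.001, -1.0]]
force: [-0.8, 0.2, -1.1]
opening: 0.678
grasp_force: 0.0
```

```bash
python3 -c "
from h import *
goto(.0825,.008,.0155)"
```

```text
target [0.44754953 0.0652451  0.0155    ] units [-0.08076142 -0.00533356  1.3486877 ] dist 0.0675557058761641
press xy now 0.08555964469206062 0.007787551256310287 0.08298604919771524 tool y yaw 87.63052837675079 F [-0.78540129  0.23624325 -1.08341516] op 0.6782464089459395
```

Emit:
apply_moves:
  plan: "0 0 0 0 0 0;0 0 0 0 0 0;0 0 0.3 0 0 0;0 0 0.3 0 0 0;0 0 0.3 0 0 0;0 0 0.25 0 0 0;0 0 0.15 0 0 0;0 0 0.05 0 0 0;0 0 0 0 0 0;0 0 0 0 0 0"

```text
time_s: 18.07
position: [0.4503, 0.0652, 0.022]
tcp_rot: [[-0.999, 0.041, 0.002], [0.041, 0.999, -0.0], [-0.002, -0.0, -1.0]]
force: [0.7, -1.0, 0.7]
opening: 0.85
grasp_force: 0.0
```

```bash
python3 -c "
from h import *
goto(.0825,.008,.0155)"
```

```text
target [0.44754953 0.0652451  0.0155    ] units [ 0.0555184  -0.00127005  0.13039663] dist 0.007086463853221316
press xy now 0.0797368616065008 0.007940204168042054 0.022025293910611476 tool y yaw 87.65775699537983 F [ 0.67028668 -1.03366465  0.71107945] op 0.849886622816973
```

Emit:
apply_moves:
  plan: "0.04 0 0.1 0 0 0;0 0 0 0 0 0;0 0 0 0 0 0"

```text
time_s: 18.32
position: [0.4473, 0.0654, 0.0162]
tcp_rot: [[-0.999, 0.041, -0.0], [0.041, 0.999, -0.0], [0.0, -0.0, -1.0]]
force: [-0.1, 0.1, 0.1]
opening: 0.854
grasp_force: 0.0
```

Emit:
apply_moves:
  plan: "0 0 0 0 0 0;0 0 0 0 0 0;0 0 0 0 0 0;0 0 0 0 0 0;0 0 0 0 0 0;0 0 0 0 0 0;0 0 0 0 0 0"
  gripper: -1

```text
time_s: 18.9
position: [0.4475, 0.0653, 0.0161]
tcp_rot: [[-0.999, 0.041, 0.0], [0.041, 0.999, -0.0], [-0.0, -0.0, -1.0]]
force: [0.1, 0.4, 0.9]
opening: 0.578
grasp_force: 30.0
```

```bash
python3 -c "
from h import *
goto(.06,-.023,.1)"
```

```text
target [0.47124923 0.09533786 0.1       ] units [-0.44950583  0.61939843 -1.67855347] dist 0.09223952039674173
press xy now 0.08251986892803122 0.007937972778121175 0.016072492787731027 tool y yaw 87.66205202389963 F [0.05351456 0.41190054 0.86937416] op 0.5779065428519309
```

Emit:
apply_moves:
  plan: "-0.05 0 -0.1 0 0 0;-0.05 0 -0.3 0 0 0;-0.1 0 -0.5 0 0 0;-0.1 0.2 -0.5 0 0 0;-0.1 0.2 -0.28 0 0 0;-0.05 0.22 0 0 0 0;0 0 0 0 0 0.0192;0 0 0 0 0 0.0192;0 0 0 0 0 0.0192;0 0 0 0 0 0.0192"

```text
time_s: 19.73
position: [0.4703, 0.0959, 0.0991]
tcp_rot: [[-0.863, 0.505, -0.002], [0.505, 0.863, 0.0], [0.002, -0.001, -1.0]]
force: [-0.0, -0.0, -1.9]
opening: 0.58
grasp_force: 30.0
```

Emit:
apply_moves:
  plan: "0 0 0 0 0 0.0192;0 0 0 0 0 0.0192;0 0 0 0 0 0.0192;0 0 0 0 0 0.0192;0 0 0 0 0 0.0192;0 0 0 0 0 0.0192;0 0 0 0 0 0.0192;0 0 0 0 0 0.0192;0 0 0 0 0 0.0192;0 0 0 0 0 0"

```text
time_s: 20.57
position: [0.4703, 0.0958, 0.099]
tcp_rot: [[0.04, 0.999, -0.002], [0.999, -0.04, 0.0], [0.0, -0.002, -1.0]]
force: [0.8, 0.0, -1.3]
opening: 0.579
grasp_force: 30.0
```

```bash
python3 -c "
from h import *
goto(.07,-.023,.0165)"
```

```text
target [0.46125694 0.09573045 0.0165    ] units [-0.00834226 -0.17716027  1.65109559] dist 0.0830296932761914
press xy now 0.06094352529187447 -0.02339973910518812 0.09903332926792237 tool y yaw -2.305225824093477 F [ 0.77403446  0.04641994 -1.26814759] op 0.5791861375653714
```

Emit:
apply_moves:
  plan: "0 0 0.3 0 0 0;0 0 0.4 0 0 0;0 0 0.4 0 0 0;0 0 0.25 0 0 0;0 0 0.15 0 0 0;0 0 0.1 0 0 0;0 0 0.05 0 0 0;0 0 0 0 0 0;0 0 0 0 0 0;0 0 0 0 0 0"

```text
time_s: 21.4
position: [0.4717, 0.0954, 0.0182]
tcp_rot: [[0.038, 0.999, 0.001], [0.999, -0.038, -0.0], [0.0, 0.001, -1.0]]
force: [0.0, -0.5, -0.7]
opening: 0.577
grasp_force: 30.0
```

Emit:
apply_moves:
  plan: "0 0 0 0 0 0;0 0 0 0 0 0;0 0 0 0 0 0;0 0 0 0 0 0;0 0 0 0 0 0;0 0 -0.1 0 0 0;0 0 -0.3 0 0 0;0 0 -0.5 0 0 0;0 0 -0.7 0 0 0;0 0 -0.7 0 0 0"
  gripper: 0.43

```text
time_s: 22.23
position: [0.4702, 0.0954, 0.1334]
tcp_rot: [[0.038, 0.999, -0.003], [0.999, -0.038, 0.0], [0.0, -0.003, -1.0]]
force: [0.3, -0.7, -0.4]
opening: 0.716
grasp_force: 0.0
```

Emit:
apply_moves:
  plan: "0 0 -0.6 0 0 0;0 0 0 0 0 -0.0192;0 0 0 0 0 -0.0192;0 0 0 0 0 -0.0192;0 0 0 0 0 -0.0192;0 0 0 0 0 -0.0192;0 0 0 0 0 -0.0192;0 0 0 0 0 -0.0192;0 0 0 0 0 -0.0192;0 0 0 0 0 -0.0192"

```text
time_s: 23.07
position: [0.4709, 0.0954, 0.1629]
tcp_rot: [[-0.869, 0.495, -0.0], [0.495, 0.869, 0.0], [0.0, -0.0, -1.0]]
force: [-0.1, -0.3, -0.5]
opening: 0.718
grasp_force: 0.0
```

Emit:
apply_moves:
  plan: "0 0 0 0 0 -0.0192;0 0 0 0 0 -0.0192;0 0 0 0 0 -0.0192;0 0 0 0 0 -0.0192;0 0 0 0 0 0;0 0 0 0 0 0"
  gripper: -1

```text
time_s: 23.57
position: [0.471, 0.0954, 0.1628]
tcp_rot: [[-0.999, 0.044, -0.0], [0.044, 0.999, 0.0], [0.0, 0.0, -1.0]]
force: [0.1, -0.4, 0.6]
opening: 0.346
grasp_force: 0.0
```

```bash
python3 -c "
from h import *
goto(-.127,0,.15)"
```

```text
target [0.65720209 0.065014   0.15      ] units [-3.7462592  -0.44300582  0.2549996 ] dist 0.18904851874312134
press xy now 0.06020380869132407 -0.023048470121607153 0.16276105307111496 tool y yaw 87.47492123444322 F [ 0.11998396 -0.40725445  0.64044675] op 0.3463040022680249
```

Emit:
apply_moves:
  plan: "-0.4 -0.05 0 0 0 0;-0.7 -0.09 0 0 0 0;-0.7 -0.09 0 0 0 0;-0.7 -0.09 0 0 0 0;-0.7 -0.08 0 0 0 0;-0.55 -0.04 0 0 0 0;0 0 0.5 0 0 0;0 0 0.6 0 0 0;0 0 0 0 0 0;0 0 0 0 0 0"

```text
time_s: 24.4
position: [0.6557, 0.0659, 0.1057]
tcp_rot: [[-0.999, 0.043, -0.006], [0.043, 0.999, 0.0], [0.006, 0.0, -1.0]]
force: [0.0, -0.2, -0.1]
opening: 0.007
grasp_force: 0.0
```

```bash
python3 look.py p3 -.107
```

```text
target [0.63721751 0.0657992  0.07      ] units [ 0.43199474 -0.01751191  0.78741571] dist 0.0449151876413258
press xy now -0.12848352653559078 -0.0008296097664483701 0.10943531305930622 tool y yaw 87.62114053991353 F [ 0.42607094  0.58365016 -0.52927372] op 0.0067983338615678485
```

View pics/p3.png

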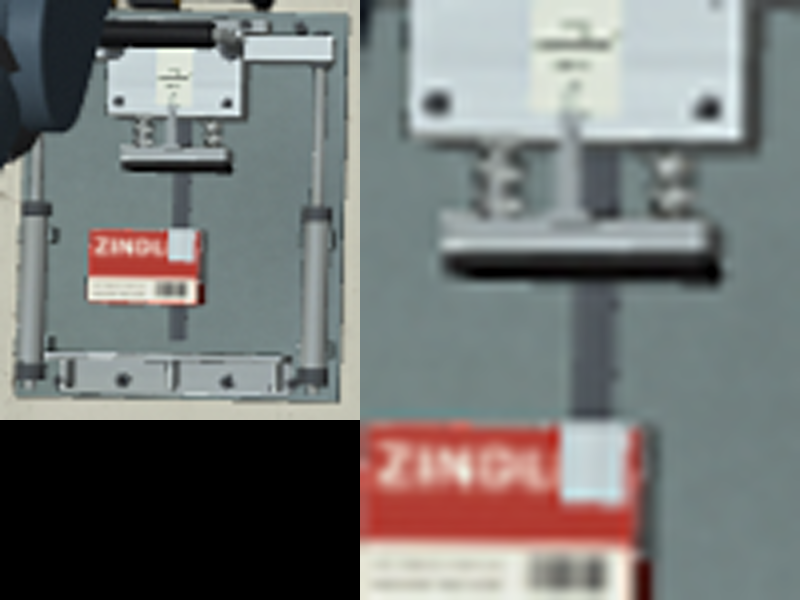

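The carton stands free and square, with the long side and its tab facing the pad. It is offset so the seal half is centred on the pad. Next is the second press.

Emit:
apply_moves:
  plan: "0 0 0.27 0 0 0;0 0 0.27 0 0 0;0 0 0.25 0 0 0;0 0 0 0 0 0;0.2 0 0 0 0 0;0.15 0 0 0 0 0;0.1 0 0 0 0 0;0.1 0 0 0 0 0;0.1 0 0 0 0 0;0.1 0 0 0 0 0"

```text
time_s: 25.38
position: [0.6211, 0.0672, 0.0686]
tcp_rot: [[-0.999, 0.041, 0.003], [0.041, 0.999, -0.0], [-0.003, -0.0, -1.0]]
force: [2.8, -0.1, -1.9]
opening: 0.006
grasp_force: 1.8
```

Emit:
apply_moves:
  plan: "0.1 0 0 0 0 0;0.1 0 0 0 0 0;0.1 0 0 0 0 0;0.1 0 0 0 0 0;0.1 0 0 0 0 0;0.1 0 0 0 0 0;0.1 0 0 0 0 0;0.1 0 0 0 0 0;0.1 0 0 0 0 0;0.1 0 0 0 0 0"

```text
time_s: 26.22
position: [0.5714, 0.0692, 0.0685]
tcp_rot: [[-0.999, 0.041, 0.004], [0.041, 0.999, -0.0], [-0.004, -0.0, -1.0]]
force: [6.3, -0.3, -1.1]
opening: 0.0
grasp_force: 2.9
```

Emit:
apply_moves:
  plan: "0.05 0 0 0 0 0;0 0 0 0 0 0;0 0 0 0 0 0;0 0 0 0 0 0"

```text
time_s: 26.55
position: [0.568, 0.0693, 0.0684]
tcp_rot: [[-0.999, 0.041, 0.0], [0.041, 0.999, -0.0], [-0.0, -0.0, -1.0]]
force: [4.0, -0.3, 2.1]
opening: 0.009
grasp_force: 2.0
```

```bash
python3 -c "
from h import *
goto(-.027,0,.07)"
```

```text
target [0.55727918 0.06893998 0.07      ] units [ 0.21406861 -0.01617425 -0.03290946] dist 0.010859328969432267
press xy now -0.03770547908141678 -0.0007919589818109044 0.06835971213659689 tool y yaw 87.66156974302658 F [ 3.99590256 -0.34065024  2.12989892] op 0.008742374900389493
```

Emit:
apply_moves:
  plan: "0.06 0 0 0 0 0;0.06 0 0 0 0 0;0.06 0 0 0 0 0;0.03 0 0 0 0 0;0 0 0 0 0 0;0 0 0 0 0 0;0 0 0 0 0 0"

```text
time_s: 27.13
position: [0.5615, 0.0695, 0.0686]
tcp_rot: [[-0.999, 0.041, 0.009], [0.041, 0.999, -0.0], [-0.009, -0.0, -1.0]]
force: [10.0, -0.8, -1.3]
opening: 0.003
grasp_force: 4.7
```

```bash
python3 -c "
from h import *
goto(-.027,0,.07)"
```

```text
target [0.55727918 0.06893998 0.07      ] units [ 0.08338261 -0.01524886 -0.02802637] dist 0.00446392911093383
press xy now -0.031182904104324227 -0.0007538685744624885 0.06863557391775592 tool y yaw 87.63290431665641 F [ 9.96090562 -0.84288353 -1.32854842] op 0.0025610234997877216
```

Force of 10 N less about 4.4 N for the return spring puts the pad at about 4.5 mm, so I push about 7 mm more on the command.

Emit:
apply_moves:
  plan: "0.05 0 0 0 0 0;0.05 0 0 0 0 0;0.05 0 0 0 0 0;0 0 0 0 0 0;0 0 0 0 0 0;0 0 0 0 0 0;0 0 0 0 0 0;0 0 0 0 0 0;0 0 0 0 0 0"

```text
time_s: 27.88
position: [0.5568, 0.0697, 0.0688]
tcp_rot: [[-0.999, 0.042, 0.015], [0.042, 0.999, -0.001], [-0.015, 0.0, -1.0]]
force: [13.6, 1.1, -5.8]
opening: 0.003
grasp_force: 6.7
```

```bash
sed -i 's/a\[165:225,162:206\]/a[175:235,155:199]/' look.py; python3 look.py p4 -.027
```

```text
target [0.55727918 0.06893998 0.07      ] units [-0.0113336  -0.01437917 -0.0241575 ] dist 0.0015155823683634642
press xy now -0.026452677553324984 -0.0007203853058048319 0.06878407522196464 tool y yaw 87.60979832057777 F [13.5342489   0.27468692 -6.32009657] op 0.0028082394785060587
```

View pics/p4.png

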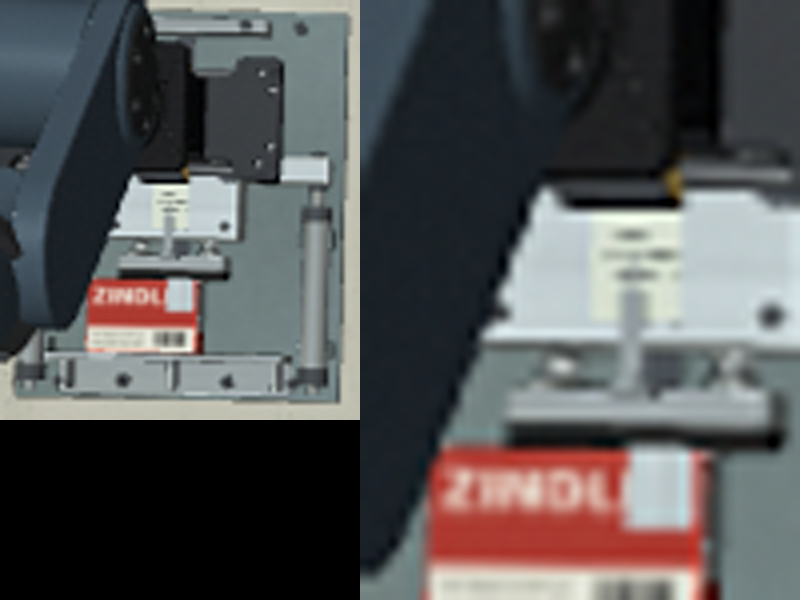

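The carton is against the fence and the pad overlaps the seal. The pointer tip at (632,288) is hard to read, so I'll measure the pad's push-back by tracking the pad bar against the jaw plate between the pictures.

Run:
```python
from h import *
import cv2
I={k:cv2.imread(f"pics/{k}.png",0)[:,360:] for k in("p2","p3","p1","p4")}
off={"p2":(162,165),"p3":(162,165),"p1":(162,165),"p4":(155,175)}
P={"screw":((300,75,80,55),.042),"jawfrontR":((310,105,90,45),.042),"padR":((280,205,85,85),.036),"padbarL":((75,205,110,80),.036)}
ref=I["p2"]
for n,((x,y,w,h),z) in P.items():
    t=ref[y:y+h,x:x+w]; w0=None
    for k in I:
        r=cv2.matchTemplate(I[k],t,cv2.TM_CCOEFF_NORMED); _,s,_,(u,v)=cv2.minMaxLoc(r)
        X=unproj("top",[((u+w/2)/10+off[k][0],(v+h/2)/10+off[k][1])],z)[0,:2]
        if w0 is None:w0=X
        print(n,k,"score %.2f"%s,(u,v),"moved x %.1f y %.1f mm"%((X-w0)@PX*1e3,(X-w0)@PY*1e3))
# intensity profile along pointer column, p1/p2/p4
for k,c in(("p2",212),("p1",208),("p4",272)):
    print(k,[int(I[k][r-3:r+3,c-4:c+5].mean()) for r in range(6 if k=="p2" else 200,420,8)])
```

```text
screw p2 score 1.00 (300, 75) moved x 0.0 y 0.0 mm
screw p3 score 1.00 (300, 75) moved x 0.0 y 0.0 mm
screw p1 score 0.95 (295, 290) moved x 58.6 y 0.3 mm
screw p4 score 0.93 (360, 282) moved x 83.5 y -0.3 mm
jawfrontR p2 score 1.00 (310, 105) moved x 0.0 y 0.0 mm
jawfrontR p3 score 1.00 (310, 105) moved x 0.0 y 0.0 mm
jawfrontR p1 score 0.96 (305, 318) moved x 58.0 y 0.3 mm
jawfrontR p4 score 0.77 (264, 493) moved x 132.9 y -27.6 mm
padR p2 score 1.00 (280, 205) moved x 0.0 y 0.0 mm
padR p3 score 1.00 (280, 205) moved x 0.0 y 0.0 mm
padR p1 score 0.90 (278, 382) moved x 48.3 y 0.9 mm
padR p4 score 0.92 (343, 376) moved x 73.9 y 0.3 mm
padbarL p2 score 1.00 (75, 205) moved x 0.0 y 0.0 mm
padbarL p3 score 1.00 (75, 205) moved x 0.0 y 0.0 mm
padbarL p1 score 0.95 (72, 384) moved x 48.9 y 0.7 mm
padbarL p4 score 0.95 (137, 375) moved x 73.7 y 0.1 mm
p2 [224, 226, 193, 211, 204, 150, 216, 183, 194, 215, 184, 197, 207, 189, 164, 153, 142, 144, 149, 150, 150, 154, 156, 155, 154, 156, 165, 144, 145, 179, 180, 76, 34, 7, 25, 90, 109, 110, 108, 107, 107, 108, 108, 108, 107, 104, 103, 103, 103, 103, 103, 103]
p1 [12, 64, 231, 229, 232, 170, 155, 213, 139, 167, 184, 171, 168, 155, 150, 151, 151, 152, 166, 156, 147, 148, 149, 149, 153, 141, 140, 166]
p4 [18, 67, 231, 232, 153, 172, 210, 173, 192, 149, 157, 180, 153, 151, 151, 152, 153, 153, 158, 162, 165, 160, 148, 145, 131, 143, 170, 162]
```

The tracking gives jaw 83.5 mm and pad 73.8 mm, so the pad is pressed back about 9.7 mm. That agrees with the force. I'll hold 2 s, then hand in.

Emit:
apply_moves:
  plan: "0 0 0 0 0 0;0 0 0 0 0 0;0 0 0 0 0 0;0 0 0 0 0 0;0 0 0 0 0 0;0 0 0 0 0 0;0 0 0 0 0 0;0 0 0 0 0 0;0 0 0 0 0 0;0 0 0 0 0 0"

```text
time_s: 28.87
position: [0.5568, 0.0697, 0.0688]
tcp_rot: [[-0.999, 0.042, 0.014], [0.042, 0.999, -0.001], [-0.015, 0.0, -1.0]]
force: [13.2, -0.6, -5.6]
opening: 0.004
grasp_force: 6.7
```

Emit:
apply_moves:
  plan: "0 0 0 0 0 0;0 0 0 0 0 0;0 0 0 0 0 0;0 0 0 0 0 0;0 0 0 0 0 0;0 0 0 0 0 0;0 0 0 0 0 0;0 0 0 0 0 0;0 0 0 0 0 0;0 0 0 0 0 0"

```text
time_s: 29.7
position: [0.5568, 0.0697, 0.0688]
tcp_rot: [[-0.999, 0.042, 0.015], [0.042, 0.999, -0.001], [-0.015, 0.0, -1.0]]
force: [13.6, -0.6, -6.6]
opening: 0.006
grasp_force: 6.7
```

```bash
python3 -c "
from rig import bot
print(bot.read_state()['force']); print(bot.hand_in())"
```

```text
[13.64912632 -0.55367244 -6.5932039 ]
the job is handed in; nothing more can be done
None
```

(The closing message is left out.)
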